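Switch off the egg cooker and uncover the eggs

ROBOT

A 7-joint arm with a two-finger parallel gripper is mounted at the origin on a cart in front of the work surface, level with it; the furniture and walls round the work are solid. World frame = base frame: x ahead of the robot, y to its left, z up, the work surface at z = 0. Lengths are in m, angles in degrees, forces in N, time in s.
With the tool pointing down it reaches from about 0.425 to 0.875 m from the base axis. Payload 4.7 kg.
Tool frame: the origin (TCP) lies on the centre line of the jaws, within the pads' length; the fingertips stand 17 mm ahead of it and the grasp point (between the pads) lies 2 mm behind it; z points along the fingers, y is the line along which they close (so a half turn about z gives the same grasp; the last joint's range is limited). The gripper opens to 87 mm and grips with 3 to 60 N. Pads are 19 mm wide; open, the fingers measure 117 mm over their backs; the gripper's body (75 mm by 190 mm) begins 51 mm behind the grasp point.
Start: joints at [76.496, 18.392, -4.016, 83.108, 1.295, 78.541, -3.26], TCP at [0.161, -0.63, 0.24] pointing down, gripper open.
Joint ranges: [-163.93, 163.93], [-17.29, 119.83], [-79.2, 71.16], [3.27, 140.29], [-89.18, 269.18], [5.43, 117.66], [-154.24, 154.24]. Speed limits (degrees/s): [147.25, 147.25, 180, 180, 180, 180, 180].

INTERFACE

Orientations are given as [roll, pitch, yaw] about the fixed x, y, z axes, in that order (R = Rz(yaw) Ry(pitch) Rx(roll)).
In Python, from cell import env, read_camera gives the robot as it stands.
- The arm moves only by the shell command python3 -m jog 'ROWS' [FORCE]. ROWS is JSON, a list of rows, each a list of 5 numbers: the opening, from 0 (shut) to 1 (fully open), then the shift along the tool's x, y, z each as a share of 0.02 m, from -1 to 1, then the turn about the tool's z as a share of 45 degrees, from -1 to 1. In form: [[gripper, x, y, z, yaw], ...]. A call has 1 to 12 rows; each row shifts and turns the commanded pose from where the row before left it, along the tool's axes as they then stand; what a row does not reach is not made up. A row lasts 1/12 s, in which the tool goes at most 41.7 mm and 7.16 degrees, less where a joint would pass 70% of its speed; a pose out of reach is approached as far as the arm can. A call with a number of a shift or a turn outside -1 to 1 is refused whole. A call with a gripper value outside its range is refused whole. The fingers move at their own pace and stop on an object; FORCE is the grip in N (left out, the last holds). Time passes only in rows, so rows that do not move let the fingers close. It gives the time, the measured TCP pose, the force, the opening and the grip force at its end, in the units of the state.
- env.get_obs(): the state, without advancing time (a new reading comes with each control period).
- read_camera(name): name is "scene" or "top" or "wrist"; returns a dict with "color" (384x512x3 uint8, red, green, blue), "range_z" (384x512 float32, m along the optical axis (not along the pixel's ray), 0 where there is no reading), "mtx" (3x3 intrinsics, pixels), "world_from_camera" (4x4, takes a point from camera to world coordinates); the wrist camera has in their place "T_tool_cam" (4x4, takes a point from camera to tool coordinates, whose origin is the TCP and whose axes are the flange's). Camera axes: x right, y down, z forward; pixel columns grow to the right and rows downward; lengths in m; the calibration is good to about 2 mm. A picture is of the moment at which its call begins: read the wrist's pose just before it.
- env.sign_off(): hands the job in; it is judged then, once.
The state is a dict: "time_s": time; "qpos": joint angles; "joint_velocities": joint speeds; "effort": joint torques, N m; "tool_pos": TCP position; "tool_rot": TCP orientation; "force": force on the tool from outside, world axes, zero at the start; "wrist_torque": the same for the moment, N m; "grip_width": finger opening in m; "grasp_force": force on a finger pad.
Only numpy, scipy, OpenCV 4.12 (cv2) and the standard library are available. Lean on these libraries where they do the work, as an engineer would, in place of code of your own. Each camera call takes 0.05 s, during which the arm holds its last target. There are 200 camera calls.

TASK

The breakfast eggs are done. First turn the egg cooker's dial back to its white off mark while the lid is still on, so that no steam is being made; then lift the clear lid off by its knob and set it down gently, knob up, with its whole rim on the round cork trivet. Leave the eggs standing in their cups, and don't knock the other things about.

Things in the scene. Friction and masses are not known exactly. Their poses are not given: they have to be found in the camera images.
- cooker: white electric egg cooker, firmly fixed on the worktop. Origin under the centre of its round base (190 mm across). The lid stands on a flat steel pan 60 mm above the worktop, inside a rim 168 mm across that rises 7 mm above the pan. Its own -y axis points to the dial: a control pod 84 mm wide and 50 mm high runs that way with a rounded end, and the dial's upright axis is 165 mm from the origin.
- dial (a joint): the grey dial on the pod, turned about an upright axis. Value in rad: 0 = its white pointer line at the white off mark, which lies on the cooker's +x side of the dial; grows clockwise seen from above (orange boil scale, to 2.6); negative is the blue steam scale (to -1.6). It stays where it is left. It starts on the boil scale.
- dial_grip (a point): point on the dial's axis at the height for gripping, 79 mm above the worktop. The grip is an upright bar 45 mm long, 13 mm wide, its top 6 mm above this point; below the bar a round skirt 50 mm across has its top 22 mm below this point. The point's x axis lies along the bar and points to the white pointer end.
- lid: loose clear plastic dome lid, 157 mm across at the rim, 82 mm high, wall 3 mm, 114 mm with its knob. Origin at the centre of the rim's lower edge, z up along the axis. On the cooker its rim is 60 mm above the worktop; to clear the eggs it must rise at least 60 mm.
- lid_grip (a point): on the lid's axis in the grey knob, 106 mm above the rim's lower edge. The knob's round cap is 36 mm across and 20 mm high, from 12 mm below to 8 mm above this point; the dome's top is 24 mm below it.
- trivet: round cork trivet, fixed, 200 mm across, 10 mm thick. Origin at the centre of its underside.
- egg_0: loose brown hen's egg, 44 mm across, 57 mm tall, standing upright in a steel cup (15 mm high) inside the cooker under the lid, 38 mm from the cooker's centre. Origin at its lower end.
- egg_1: loose brown hen's egg, 44 mm across, 57 mm tall, standing upright in a steel cup (15 mm high) inside the cooker under the lid, 38 mm from the cooker's centre. Origin at its lower end.
- egg_2: loose brown hen's egg, 44 mm across, 57 mm tall, standing upright in a steel cup (15 mm high) inside the cooker under the lid, 38 mm from the cooker's centre. Origin at its lower end.
- egg_3: loose brown hen's egg, 44 mm across, 57 mm tall, standing upright in a steel cup (15 mm high) inside the cooker under the lid, 38 mm from the cooker's centre. Origin at its lower end.
- salt_shaker: glass salt shaker with a grey cap, 44 mm across, 90 mm tall; origin under its centre. Not to be disturbed.
- espresso_cup: small white cup with a handle, 63x92x51 mm; origin under its centre. Not to be disturbed.
- green_mug: green mug with a handle, 86x125x96 mm; origin under its centre. Not to be disturbed.
- jam_jar: jam jar, 64 mm across, 96 mm tall; origin under its centre. Not to be disturbed.

How it is judged (in metres and radians):
On the way, in this order (a step that is already met when the one before it is completed fails the run):
1. the dial stands at the off mark while the lid is still on the cooker (value of joint dial between -0.15 and 0.15 rad and distance between lid and cooker below 0.07 m), for 0.3 s.
2. the lid has been lifted clear of the cooker (z of lid in the frame of cooker above 0.11 m), for 0.1 s.
At the end, for the whole second after the job is handed in: The dial is within 0.15 rad of the off mark; the lid stands upright and still on the trivet, its centre within 22 mm of the trivet's centre so that the whole rim is on the cork, released; all four eggs stand in their cups in the cooker (value of joint dial between -0.15 and 0.15 rad and horizontal distance between lid and trivet below 0.022 m and z of lid in the frame of trivet between 0.007 and 0.013 m and angle between lid's own z axis and vertical below 0.06 rad and linear speed of lid below 0.02 m/s and contact force between lid and the fingers below 0.05 N and angle between each of egg_0, egg_1, egg_2, egg_3's own z axis and vertical below 0.3 rad and z of each of egg_0, egg_1, egg_2, egg_3 in the frame of cooker below 0.07 m and horizontal distance between each of egg_0, egg_1, egg_2, egg_3 and cooker below 0.05 m); the robot touches nothing.
It fails at once if the lid is dropped (falls faster than 0.5 m/s, about 13 mm, without the fingers on it) (contact force between lid and the fingers below 0.05 N and linear speed of lid above 0.5 m/s).
It fails at once if the lid is rammed down on the trivet (over 40 N) (contact force between lid and trivet above 40 N).
It fails at once if an egg is tipped over or lifted out of its cup (angle between any of egg_0, egg_1, egg_2, egg_3's own z axis and vertical above 0.5 rad or distance of any of egg_0, egg_1, egg_2, egg_3 from where it was at the start of the episode above 0.025 m).
It fails at once if the salt shaker, small cup, green mug or jam jar is moved by more than 3 cm (distance of any of salt_shaker, espresso_cup, green_mug, jam_jar from where it was at the start of the episode above 0.03 m).
It also fails if it takes over 54 s, if anything falls off the work surface, if the arm or the gripper's body presses on something with over 40 N, if the wrist force passes 120 N, or if a joint passes its speed limit or range.

## Working session

There is one attempt and no reset: what is moved stays moved. The work goes in short steps, Python scripts to look and compute and a shell command to move; the robot and the scene stay as the last step left them, time stands still between calls to the robot, and variables do not carry over. Pictures are saved under pics/ and viewed, at most 10 in all, crops included, and the job is handed in when it is done.

```bash
mkdir -p pics; ls
cat > h.py <<'E'
import numpy as np,cv2
from cell import env,read_camera
def snap(n,fn):
    o=env.get_obs(); c=read_camera(n); cv2.imwrite('pics/'+fn+'.png',c['color'][:,:,::-1]); np.savez('pics/'+fn+'.npz',tp=o['tool_pos'],tr=o['tool_rot'],**c); return c
E
python3 - <<'E'
from h import *
o=env.get_obs(); print({k:np.round(v,3) for k,v in o.items()})
a=[snap(n,n+'0') for n in('scene','top')]
for c in a: print(c['mtx'],c['world_from_camera'])
E
```

```text
pics
{'time_s': np.float64(0.0), 'qpos': array([76.494, 18.44 , -4.019, 83.173,  1.294, 78.542, -3.26 ]), 'joint_velocities': array([ 0.036,  0.061, -0.048, -0.042,  0.037, -0.044, -0.029]), 'effort': array([ 0.0000e+00, -4.9129e+01, -4.0400e-01, -3.1253e+01, -6.4000e-02,
        4.4000e-02,  0.0000e+00]), 'tool_pos': array([ 0.161, -0.629,  0.238]), 'tool_rot': array([-1.79891e+02,  4.00000e-03,  1.43170e+01]), 'force': array([-0.903, -0.788,  0.424]), 'wrist_torque': array([ 0.041, -0.   ,  0.005]), 'grasp_force': np.float64(0.0), 'grip_width': np.float64(0.087)}
[[403.55340537   0.         260.78407983]
 [  0.         403.55340537 193.32585846]
 [  0.           0.           1.        ]] [[-0.87859696 -0.21145192  0.42820027 -0.00500668]
 [-0.47756181  0.39173468 -0.78643414  0.92541678]
 [-0.00144789 -0.89545074 -0.44515826  0.64135012]
 [ 0.          0.          0.          1.        ]]
[[452.89048171   0.         257.27442404]
 [  0.         452.89048171 196.09952184]
 [  0.           0.           1.        ]] [[-0.1550947  -0.93358244  0.32306262  0.04024588]
 [-0.98788595  0.14828501 -0.04574839  0.0377786 ]
 [-0.00519545 -0.32624435 -0.94527119  1.43973593]
 [ 0.          0.          0.          1.        ]]
```

View pics/top0.png

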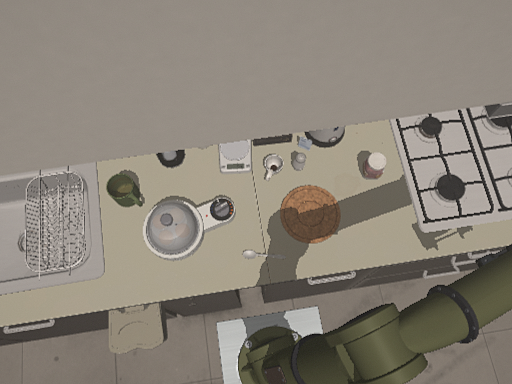

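View pics/scene0.png

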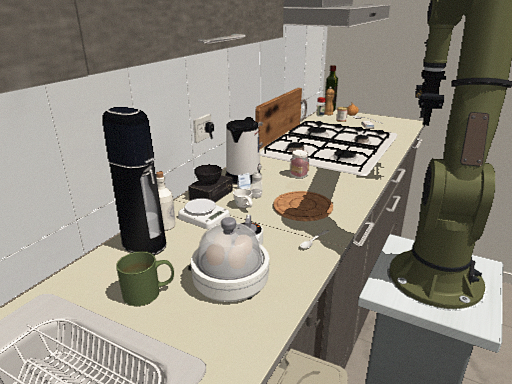

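Top: lid knob at about (167,219), dial (221,209), trivet centre (310,213), jam jar (375,165), shaker and cup near (300,160) and (273,163). Scene: knob (229,226), dial hidden behind the lid near (255,230), trivet (303,206). I'll enlarge these areas.

Run:
```python
from h import *
t=cv2.imread('pics/top0.png');s=cv2.imread('pics/scene0.png')
A=cv2.resize(t[185:265,135:245],None,fx=5,fy=5,interpolation=cv2.INTER_CUBIC)  # 550x400
B=cv2.resize(s[205:305,185:285],(240,240),interpolation=cv2.INTER_CUBIC)
im=np.zeros((400,800,3),np.uint8); im[:,:550]=A; im[:240,560:800]=B
cv2.imwrite('pics/crop1.png',im)
for n,pts in dict(top0=[(167,219),(221,209),(208,212),(310,213),(285,225),(335,200),(300,160),(273,163),(375,160),(124,188)],scene0=[(229,226),(303,206),(229,265),(300,160),(242,200),(140,275)]).items():
    d=np.load(f'pics/{n}.npz')
    for u,v in pts:
        z=np.median(d['range_z'][v-1:v+2,u-1:u+2]); p=np.linalg.inv(d['mtx'])@[u,v,1]*z
        print(n,u,v,np.round((d['world_from_camera']@[*p,1])[:3],3))
d=np.load('pics/top0.npz')
# trivet fit by depth: cork colour
c=d['color'].astype(int); m=((c[:,:,0]-c[:,:,2])>50).astype(np.uint8); m[:,:270]=0;m[:,350:]=0;m[:175]=0;m[250:]=0
v,u=np.nonzero(m); R=d['world_from_camera']; r=(R[:3,:3]@np.linalg.inv(d['mtx'])@np.c_[u,v,np.ones(len(u))].T); k=(0.01-R[2,3])/r[2]
P=(R[:3,3:]+r*k).T; print('trivet',P.mean(0),np.ptp(P,axis=0),(P.max(0)+P.min(0))/2)
```

```text
top0 167 219 [0.445 0.247 0.173]
top0 221 209 [0.482 0.091 0.077]
top0 208 212 [0.487 0.135 0.048]
top0 310 213 [ 0.443 -0.194  0.011]
top0 285 225 [ 0.416 -0.106  0.009]
top0 335 200 [ 0.475 -0.285  0.009]
top0 300 160 [ 0.605 -0.185  0.082]
top0 273 163 [ 0.638 -0.103  0.011]
top0 375 160 [ 0.562 -0.421  0.096]
top0 124 188 [0.629 0.408 0.008]
scene0 229 226 [0.436 0.267 0.166]
scene0 303 206 [ 0.436 -0.176  0.009]
scene0 229 265 [0.409 0.315 0.098]
scene0 300 160 [ 0.548 -0.402  0.072]
scene0 242 200 [ 0.608 -0.072  0.036]
scene0 140 275 [0.57  0.425 0.086]
trivet [ 0.48454725 -0.19697422  0.01      ] [0.19818596 0.1860488  0.        ] [ 0.44257906 -0.19491514  0.01      ]
```

View pics/crop1.png

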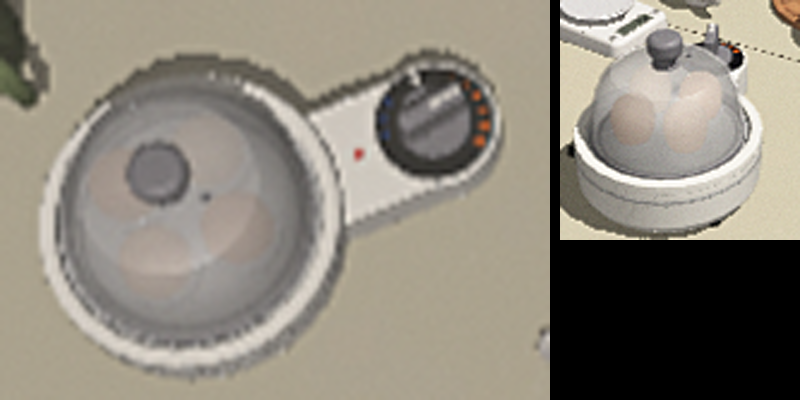

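The crop shows the knob at (166.4,219.4) in the full image. The bar's white pointer end is at upper right and the off mark at upper left, so the dial is about 1.2 rad clockwise. The heights agree with the text (knob 0.173, dial 0.077, trivet 0.010). I'll move over the dial now and look with the wrist camera.

```bash
python3 -m jog '[[1,0.96,-0.73,0,0],[1,0.96,-0.73,0,0],[1,0.96,-0.73,0,0],[1,0.96,-0.73,0,0],[1,0.96,-0.73,0,0],[1,0.96,-0.73,0,0],[1,0.96,-0.73,0,0],[1,0.96,-0.73,0,0],[1,0.96,-0.73,0,0],[1,0.96,-0.73,0,0]]'
python3 -m jog '[[1,0.96,-0.73,0,0],[1,0.96,-0.73,0,0],[1,0.96,-0.73,0,0],[1,0.96,-0.73,0,0],[1,0.96,-0.73,0,0],[1,0.96,-0.73,0,0],[1,0.96,-0.73,0,0],[1,0.96,-0.73,0,0],[1,0.96,-0.73,0,0],[1,0.96,-0.73,0,0]]'
python3 -m jog '[[1,0.24,-0.94,0,0],[1,0.24,-0.94,0,0],[1,0.24,-0.94,0,0],[1,0.24,-0.94,0,0],[1,0.24,-0.94,0,0],[1,0.24,-0.94,0,0],[1,0.24,-0.94,0,0],[1,0.24,-0.94,0,0]]'
python3 - <<'E'
from h import *
c=snap('wrist','w0'); print(c['T_tool_cam'],c['mtx'],env.get_obs()['qpos'])
E
```

```text
time_s: 0.93
tool_pos: [0.311, -0.4397, 0.2391]
tool_rot: [-180.0, 0.0, 14.3]
force: [0.2, -0.5, 0.0]
grip_width: 0.0872
grasp_force: 0.0
time_s: 1.77
tool_pos: [0.4609, -0.2509, 0.2392]
tool_rot: [-180.0, 0.0, 14.3]
force: [-0.4, -0.7, -0.2]
grip_width: 0.0869
grasp_force: 0.0
time_s: 2.43
tool_pos: [0.4602, -0.0958, 0.2392]
tool_rot: [-180.0, 0.0, 14.3]
force: [0.9, 0.0, 1.4]
grip_width: 0.0874
grasp_force: 0.0
[[ 4.24101644e-04 -9.57265943e-01 -2.89208806e-01  8.02232863e-02]
 [ 9.99999884e-01  4.71406619e-04 -9.39110624e-05  7.49840961e-05]
 [ 2.26232807e-04 -2.89208733e-01  9.57266033e-01 -1.44733828e-01]
 [ 0.00000000e+00  0.00000000e+00  0.00000000e+00  1.00000000e+00]] [[330.31417806   0.         251.8912078 ]
 [  0.         330.31417806 198.60129683]
 [  0.           0.           1.        ]] [ 42.09564656  -2.83849818 -32.69622132 106.60338402  -1.69033535
  75.83923883 -65.52734264]
```

```bash
python3 -m jog '[[1,0.3,-0.98,0,0],[1,0.3,-0.98,0,0],[1,0.3,-0.98,0,0],[1,0.3,-0.98,0,0],[1,0.3,-0.98,0,0],[1,0.3,-0.98,0,0],[1,0,0,0,0],[1,0,0,0,0]]'
python3 -c "
from h import *
snap('wrist','w1')"
python3 -m jog '[[1,0.3,-0.98,0,0],[1,0.3,-0.98,0,0],[1,0.3,-0.98,0,0],[1,0.3,-0.98,0,0],[1,0,0,0,0],[1,0,0,0,0]]'
python3 - <<'E'
from h import *
snap('wrist','w2')
a,b=[cv2.imread(f'pics/w{i}.png') for i in(1,2)]
im=np.hstack([a,b]); cv2.imwrite('pics/w12.png',cv2.resize(im,(800,300),interpolation=cv2.INTER_AREA))
print(env.get_obs()['tool_pos'])
E
```

```text
time_s: 3.15
tool_pos: [0.4662, 0.0268, 0.2394]
tool_rot: [180.0, 0.0, 14.5]
force: [0.0, -0.6, 0.3]
grip_width: 0.087
grasp_force: 0.0
time_s: 3.7
tool_pos: [0.4703, 0.1075, 0.2393]
tool_rot: [180.0, 0.0, 14.3]
force: [0.2, -0.4, -0.5]
grip_width: 0.087
grasp_force: 0.0
[0.47040911 0.10640702 0.23924135]
```

View pics/w12.png

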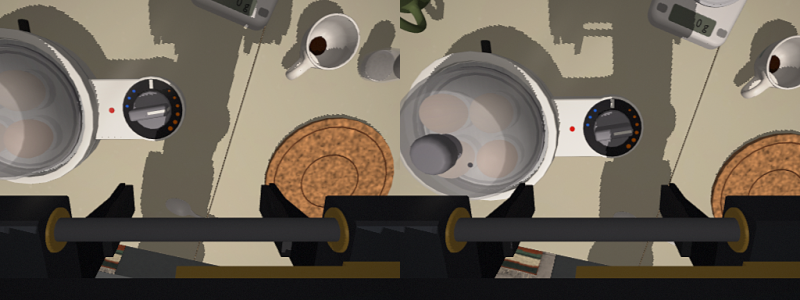

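Both wrist views show the dial at about (196,138) in w1 and (271,163) in w2. The off mark is straight up and the bar points right and slightly up. The knob is at (557/1.28…) lower left in w2. Enlarging.

Run:
```python
from h import *
a,b=[cv2.imread(f'pics/w{i}.png') for i in(1,2)]
f=lambda i,u,v:cv2.resize(i[v-30:v+30,u-40:u+40],(400,300),interpolation=cv2.INTER_CUBIC)
im=np.hstack([f(a,196,138),f(b,271,163)])
k=cv2.resize(b[155:230,0:100],(400,300),interpolation=cv2.INTER_CUBIC)
cv2.imwrite('pics/w12c.png',np.vstack([im,np.hstack([k,0*k])]))
```

```text
(no output)
```

View pics/w12c.png

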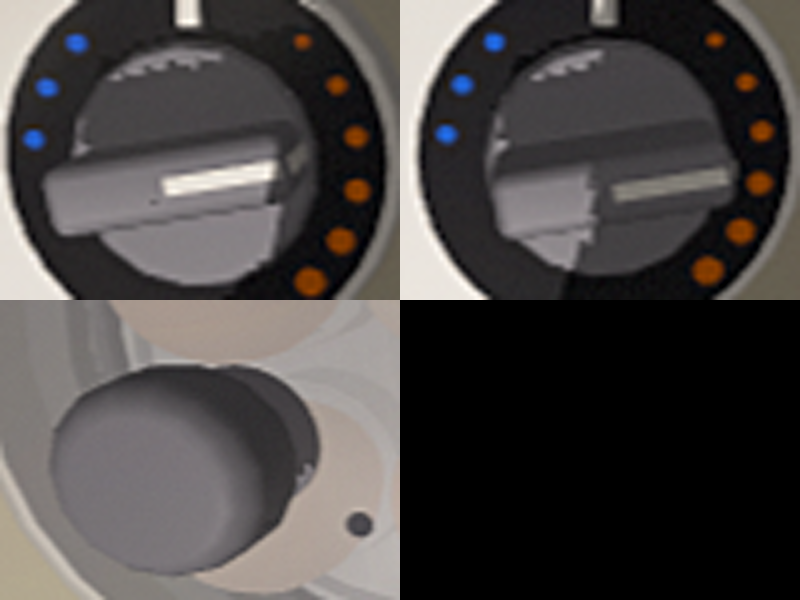

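The crop gives the pointer line ends: (188.6,145.4)–(211,142) in w1 and (273.6,171.6)–(296.8,168.4) in w2. The off mark is at (193.6,110.4) in w1 and (271.6,135.4) in w2, the skirt centre at (195.2,140) and (273.4,164.4), and the knob cap top at about (40,199) in w2. I'll triangulate these.

```bash
cat >> h.py <<'E'
from scipy.spatial.transform import Rotation as Ro
def ray(fn,u,v):
    d=np.load(f'pics/{fn}.npz')
    if 'T_tool_cam' in d: 
        T=np.eye(4);T[:3,:3]=Ro.from_euler('xyz',d['tr'],degrees=True).as_matrix();T[:3,3]=d['tp'];T=T@d['T_tool_cam']
    else: T=d['world_from_camera']
    r=T[:3,:3]@np.linalg.inv(d['mtx'])@[u,v,1]; return T[:3,3],r/np.linalg.norm(r)
def tri(*obs):
    A=0;b=0
    for o in obs:
        p,r=ray(*o); M=np.eye(3)-np.outer(r,r); A=A+M; b=b+M@p
    return np.linalg.solve(A,b)
def atz(fn,u,v,z):
    p,r=ray(fn,u,v); return p+r*(z-p[2])/r[2]
E
python3 - <<'E'
from h import *
np.set_printoptions(precision=4,suppress=True)
i=tri(('w1',188.6,145.4),('w2',273.6,171.6)); o=tri(('w1',211,142),('w2',296.8,168.4))
m=tri(('w1',193.6,110.4),('w2',271.6,135.4)); s=tri(('w1',195.2,140),('w2',273.4,164.4))
print('line',i,o,'off',m,'skirt',s)
ss=[atz('w1',195.2,140,.057),atz('w2',273.4,164.4,.057)];print(ss)
print('line z.085',[atz(*q,.085) for q in(('w1',188.6,145.4),('w1',211,142),('w2',273.6,171.6),('w2',296.8,168.4))])
print('off z.055',atz('w1',193.6,110.4,.052),atz('w2',271.6,135.4,.052))
print('top dial', atz('top0',221.4,209.4,.057))
print('knob',tri(('top0',166.4,219.4),('scene0',229,224.5)),tri(('top0',166.4,219.4),('w2',40,199)),tri(('w2',40,199),('scene0',229,224.5)))
print([atz(*q,.17) for q in(('top0',166.4,219.4),('w2',40,199),('scene0',229,224.5))])
E
```

```text
line [0.4907 0.0919 0.0853] [0.4993 0.0727 0.0889] off [0.5189 0.0994 0.0489] skirt [0.4925 0.0908 0.058 ]
[array([0.4924, 0.091 , 0.057 ]), array([0.4923, 0.0907, 0.057 ])]
line z.085 [array([0.4906, 0.092 , 0.085 ]), array([0.4986, 0.0731, 0.085 ]), array([0.4906, 0.0919, 0.085 ]), array([0.4988, 0.072 , 0.085 ])]
off z.055 [0.5192 0.0989 0.052 ] [0.5191 0.0997 0.052 ]
top dial [0.4864 0.0912 0.057 ]
knob [0.4475 0.2509 0.1587] [0.447  0.2513 0.1655] [0.4448 0.2549 0.1611]
[array([0.4447, 0.2493, 0.17  ]), array([0.4495, 0.2502, 0.17  ]), array([0.436 , 0.2668, 0.17  ])]
```

The measurements are consistent: the dial is 0.166 m from the knob, with heights of 0.085 and 0.058. The dial axis is at (0.492,0.091), the bar points to −67° and off is at about +16°, so the dial needs +83°. The tool yaw goes to 113°.

```bash
python3 -m jog '[[0.6,0,0,0,-0.157],[0.6,0,0,0,-0.157],[0.6,0,0,0,-0.157],[0.6,0,0,0,-0.157],[0.6,0,0,0,-0.157],[0.6,0,0,0,-0.157],[0.6,0,0,0,-0.157]]'
python3 -m jog '[[0.6,0,0,0,-0.157],[0.6,0,0,0,-0.157],[0.6,0,0,0,-0.157],[0.6,0,0,0,-0.157],[0.6,0,0,0,-0.157],[0.6,0,0,0,-0.157],[0.6,0,0,0,-0.157],[0.6,0,0,0,0],[0.6,0,0,0,0],[0.6,0,0,0,0]]'
python3 - <<'E'
from h import *
o=env.get_obs(); print(o['tool_pos'],o['tool_rot'],o['qpos'][6])
R=Ro.from_euler('xyz',o['tool_rot'],degrees=True).as_matrix()
print(R.T@(np.array([.4918,.0912,.079])-o['tool_pos'])/.02)
E
```

```text
time_s: 4.33
tool_pos: [0.4705, 0.1055, 0.2393]
tool_rot: [180.0, 0.1, 63.9]
force: [-0.2, 0.3, -0.5]
grip_width: 0.0544
grasp_force: 0.0
time_s: 5.17
tool_pos: [0.4704, 0.1069, 0.2394]
tool_rot: [-180.0, 0.0, 112.9]
force: [-0.5, 1.1, 1.2]
grip_width: 0.0524
grasp_force: 0.0
[0.47037821 0.10685337 0.239424  ] [-1.79981276e+02  1.63362345e-02  1.12943770e+02] 8.01291539443133
[-1.1360031   0.68386891  8.02130102]
```

```bash
python3 -m jog '[[0.6,-0.38,0.23,0,0],[0.6,-0.38,0.23,0,0],[0.6,-0.38,0.23,0,0],[0.6,0,0,1,0],[0.6,0,0,1,0],[0.6,0,0,1,0],[0.6,0,0,1,0],[0.6,0,0,0,0],[0.6,0,0,0,0]]'
python3 - <<'E'
from h import *
snap('wrist','w3'); d=cv2.imread('pics/w3.png'); cv2.imwrite('pics/w3v.png',d)
o=env.get_obs(); print(o['tool_pos'])
E
```

```text
time_s: 5.92
tool_pos: [0.4917, 0.092, 0.1588]
tool_rot: [-179.9, -0.1, 113.2]
force: [0.7, -0.3, 0.2]
grip_width: 0.0524
grasp_force: 0.0
[0.49261602 0.09227325 0.15999803]
```

View pics/w3v.png

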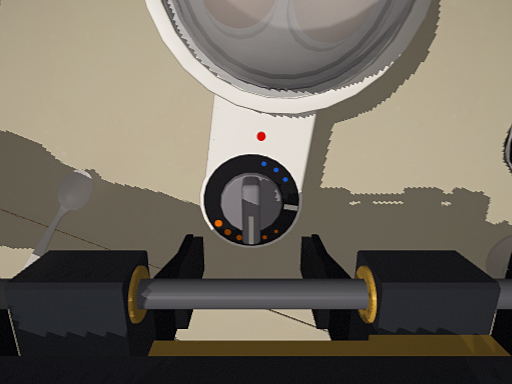

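The bar stands vertical in the wrist image at column 252, the optical centre, so it is aligned with the jaws. Descending to grip and turn it.

```bash
python3 -m jog '[[0.6,0,0,1,0],[0.6,0,0,1,0],[0.6,0,0,1,0],[0.6,0,0,0.95,0],[0.6,0,0,0,0],[0,0,0,0,0],[0,0,0,0,0],[0,0,0,0,0],[0,0,0,0,0],[0,0,0,0,0],[0,0,0,0,0]]' 20
python3 -m jog '[[0,0,0,0,-0.115],[0,0,0,0,-0.115],[0,0,0,0,-0.115],[0,0,0,0,-0.115],[0,0,0,0,-0.115],[0,0,0,0,-0.115],[0,0,0,0,-0.115],[0,0,0,0,-0.115]]'
python3 -m jog '[[0,0,0,0,-0.115],[0,0,0,0,-0.115],[0,0,0,0,-0.115],[0,0,0,0,-0.115],[0,0,0,0,-0.115],[0,0,0,0,-0.115],[0,0,0,0,-0.115],[0,0,0,0,-0.115],[0,0,0,0,0],[0,0,0,0,0]]'
python3 -c "
from h import *
snap('wrist','w4')"
```

```text
time_s: 6.88
tool_pos: [0.4923, 0.0925, 0.0811]
tool_rot: [180.0, 0.0, 113.2]
force: [0.2, -0.6, -0.1]
grip_width: 0.0202
grasp_force: 0.0
time_s: 7.55
tool_pos: [0.4912, 0.092, 0.0808]
tool_rot: [-179.9, -0.1, 154.9]
force: [-1.8, -0.6, 2.9]
grip_width: 0.0128
grasp_force: 20.0
time_s: 8.38
tool_pos: [0.4913, 0.0926, 0.0808]
tool_rot: [180.0, -0.1, -164.1]
force: [-4.4, 0.4, 5.6]
grip_width: 0.0126
grasp_force: 20.0
```

View pics/w4.png

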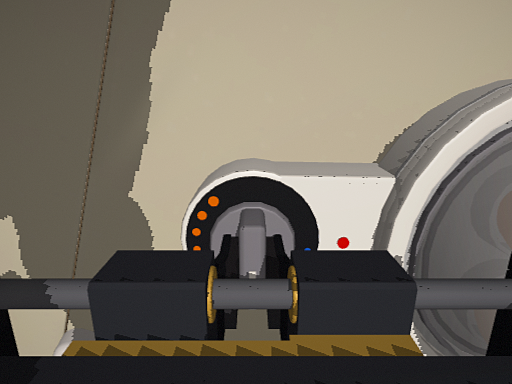

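```bash
python3 -m jog '[[0.5,0,0,0,0],[0.5,0,0,0,0],[0.5,0,0,0,0],[0.5,0,0,-0.5,0],[0.5,0,0,-1,0],[0.5,0,0,-1,0],[0.5,0,0,-1,0],[0.5,0,0,-1,0],[0.5,0,0,-1,0],[0.5,0,0,-1,0],[0.5,0,0,-1,0],[0.5,0,0,-1,0]]'
python3 -m jog '[[0.9,0,0,-1,0],[0.9,0,0,0,0],[0.9,0,0,0,0]]'
python3 -c "
from h import *
snap('wrist','w5')"
python3 -m jog '[[0.9,0,1,0,0],[0.9,0,1,0,0],[0.9,0,1,0,0],[0.9,0,1,0,0],[0.9,0,0,0,0],[0.9,0,0,0,0]]'
python3 - <<'E'
from h import *
snap('wrist','w6')
im=np.hstack([cv2.imread(f'pics/w{i}.png')[:270,:] for i in(5,6)])
# w5 plus enlarged w6 stacked, each native res side by side is too wide -> 400 px crops
cv2.imwrite('pics/w56.png',np.hstack([cv2.imread('pics/w5.png')[:,112:512],cv2.imread('pics/w6.png')[:,112:512]]))
E
```

```text
time_s: 9.43
tool_pos: [0.492, 0.0927, 0.2523]
tool_rot: [-180.0, 0.1, -164.0]
force: [1.0, -0.8, 0.6]
grip_width: 0.0433
grasp_force: 0.0
time_s: 9.68
tool_pos: [0.4926, 0.0928, 0.2718]
tool_rot: [-179.9, 0.1, -164.0]
force: [0.4, 0.1, -0.9]
grip_width: 0.0564
grasp_force: 0.0
time_s: 10.23
tool_pos: [0.4688, 0.1702, 0.2696]
tool_rot: [180.0, -0.1, -163.8]
force: [0.1, -0.5, -0.1]
grip_width: 0.078
grasp_force: 0.0
```

View pics/w56.png

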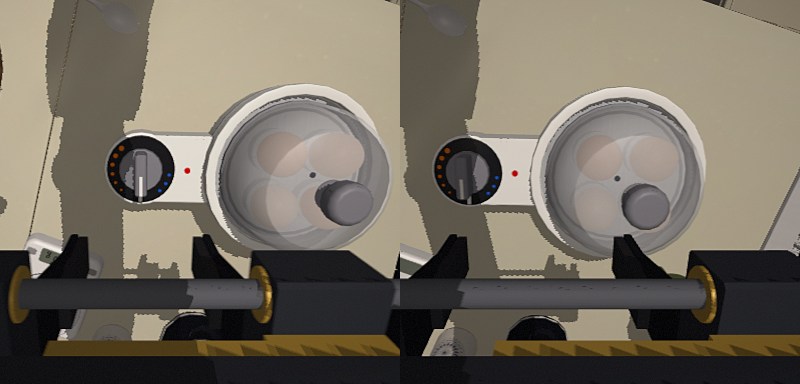

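The pointer now stands on the off mark (bar vertical at column 140, mark hidden under its lower end), with the lid still on. The knob cap is at about (461,204) in w5 and (360,208) in w6. Triangulating it.

Run:
```python
from h import *
np.set_printoptions(precision=4,suppress=True)
a,b,t=('w5',461,204),('w6',360,208),('top0',166.4,219.4)
print(tri(a,b),tri(a,b,t),[atz(*q,.172) for q in(a,b,t)])
print('bar',[atz('w5',112+u,v,.085) for u,v in((139,152),(140.5,196))])
# range-based knob: points z .165-.18 
for n in('w5','w6','top0'):
    d=np.load(f'pics/{n}.npz'); z=d['range_z']; v,u=np.nonzero(z>0); Z=z[v,u]
    P=np.linalg.inv(d['mtx'])@np.c_[u*Z,v*Z,Z].T
    if 'T_tool_cam' in d:
        T=np.eye(4);T[:3,:3]=Ro.from_euler('xyz',d['tr'],degrees=True).as_matrix();T[:3,3]=d['tp'];T=T@d['T_tool_cam']
    else: T=d['world_from_camera']
    W=(T[:3,:3]@P).T+T[:3,3]; k=(abs(W[:,0]-.447)<.03)&(abs(W[:,1]-.25)<.03)&(W[:,2]>.166)&(W[:,2]<.182)
    Q=W[k]; print(n,k.sum(),Q.min(0),Q.max(0),(Q.min(0)+Q.max(0))/2, np.median(Q,0))
o=env.get_obs(); R=Ro.from_euler('xyz',o['tool_rot'],degrees=True).as_matrix(); print(o['tool_pos'],o['qpos'])
print(R.T@(np.array([.447,.2505,.165])-o['tool_pos'])/.02)
```

```text
[0.4484 0.2539 0.1649] [0.4468 0.2506 0.1694] [array([0.4473, 0.2486, 0.172 ]), array([0.4471, 0.251 , 0.172 ]), array([0.4441, 0.249 , 0.172 ])]
bar [array([0.4667, 0.0841, 0.085 ]), array([0.5106, 0.0983, 0.085 ])]
w5 1595 [0.4307 0.2328 0.1661] [0.4656 0.2669 0.1755] [0.4481 0.2498 0.1708] [0.4474 0.2478 0.1729]
w6 1571 [0.4307 0.2335 0.1662] [0.4661 0.2685 0.1752] [0.4484 0.251  0.1707] [0.4469 0.2494 0.1729]
top0 108 [0.4276 0.2333 0.1664] [0.4614 0.2656 0.1802] [0.4445 0.2495 0.1733] [0.4446 0.2494 0.1727]
[0.4694 0.1689 0.2696] [ 41.0438   2.3744 -64.4919  99.6755   2.1871  79.4013  82.2242]
[-0.0592  4.2306  5.2299]
```

```bash
python3 -m jog '[[1,0,0.85,0,0],[1,0,0.85,0,0],[1,0,0.85,0,0],[1,0,0.85,0,0],[1,-0.06,0.83,0,0],[1,0,0,0,0]]'
python3 -c "
from h import *
print(env.get_obs()['qpos'])"
python3 -m jog '[[1,0,0,0,0.155],[1,0,0,0,0.155],[1,0,0,0,0.155],[1,0,0,0,0.155],[1,0,0,0,0.155],[1,0,0,0,0.155],[1,0,0,0,0.155],[1,0,0,0,0.155],[1,0,0,0,0],[1,0,0,0,0]]'
python3 - <<'E'
from h import *
o=env.get_obs(); R=Ro.from_euler('xyz',o['tool_rot'],degrees=True).as_matrix(); print(o['tool_pos'],o['qpos'])
print(R.T@(np.array([.4475,.2503,.165])-o['tool_pos'])/.02)
E
```

```text
time_s: 10.78
tool_pos: [0.4467, 0.253, 0.2701]
tool_rot: [179.9, -0.0, -163.8]
force: [-0.6, 0.8, -0.3]
grip_width: 0.0872
grasp_force: 0.0
[ 32.75695552   6.71246867 -68.77170368  97.85254789   6.23544008
  79.77084096  69.19989276]
time_s: 11.62
tool_pos: [0.4482, 0.2494, 0.2701]
tool_rot: [-179.9, 0.0, 140.3]
force: [-0.6, 0.1, -0.1]
grip_width: 0.0873
grasp_force: 0.0
[0.44824882 0.24936601 0.27012456] [ 28.11867892   5.38606094 -62.84564642  97.96284251   4.89540702
  79.66270479  14.78791239]
[0.05953645 0.01723875 5.25620322]
```

```bash
python3 -m jog '[[1,0,0,1,0],[1,0,0,1,0],[1,0,0,1,0],[1,0,0,1,0],[1,0,0,0.7,0],[1,0,0,0.5,0],[1,0,0,0,0],[1,0,0,0,0]]'
python3 -m jog '[[0,0,0,0,0],[0,0,0,0,0],[0,0,0,0,0],[0,0,0,0,0],[0,0,0,0,0],[0,0,0,0,0],[0,0,0,0,0],[0,0,0,0,0],[0,0,0,0,0]]' 25
python3 -c "
from h import *
print(env.get_obs()['qpos'])"
```

```text
time_s: 12.28
tool_pos: [0.4478, 0.2507, 0.1665]
tool_rot: [-180.0, -0.0, 140.3]
force: [0.2, 0.2, -0.7]
grip_width: 0.0869
grasp_force: 0.0
time_s: 13.03
tool_pos: [0.4478, 0.2511, 0.1666]
tool_rot: [180.0, 0.0, 140.2]
force: [0.9, 1.5, -0.5]
grip_width: 0.035
grasp_force: 14.8
[ 24.46093761  11.81953057 -61.86699166 106.14010072  11.18828547
  68.58176063   9.20387707]
```

```bash
python3 -m jog '[[0,0,0,0,0],[0,0,0,0,0],[0,0,0,-0.2,0],[0,0,0,-0.3,0],[0,0,0,-0.4,0],[0,0,0,-0.5,0],[0,0,0,-0.5,0],[0,0,0,-0.5,0],[0,0,0,-0.5,0]]'
python3 -m jog '[[0,0,0,-0.5,0],[0,0,0,-0.5,0],[0,0,0,-0.5,0],[0,0,0,-0.5,0],[0,0,0,-0.4,0],[0,0,0,-0.2,0],[0,0,0,0,0],[0,0,0,0,0],[0,0,0,0,0]]'
python3 - <<'E'
from h import *
o=env.get_obs(); R=Ro.from_euler('xyz',o['tool_rot'],degrees=True).as_matrix(); print(o['tool_pos'],o['qpos'])
snap('top','t1')
# trivet edge points by wrist view w1/w2 cork colour + top view at z=.01
for n in('top0','w1','w2','w0'):
    d=np.load(f'pics/{n}.npz'); c=d['color']; h=cv2.cvtColor(c,cv2.COLOR_RGB2HSV)
    z=d['range_z']; v,u=np.nonzero((z>0)&(h[:,:,1]>110)&(h[:,:,0]<20)); Z=z[v,u]
    P=np.linalg.inv(d['mtx'])@np.c_[u*Z,v*Z,Z].T
    if 'T_tool_cam' in d:
        T=np.eye(4);T[:3,:3]=Ro.from_euler('xyz',d['tr'],degrees=True).as_matrix();T[:3,3]=d['tp'];T=T@d['T_tool_cam']
    else: T=d['world_from_camera']
    W=(T[:3,:3]@P).T+T[:3,3]; W=W[(abs(W[:,2]-.01)<.008)&(abs(W[:,0]-.443)<.13)&(abs(W[:,1]+.195)<.13)]
    if len(W): cc,r=cv2.minEnclosingCircle(W[:,:2].astype(np.float32)); print(n,len(W),cc,r,np.median(W[:,2]),np.percentile(W,[.5,99.5],axis=0))
t=np.array([.443,-.195])
d=np.r_[t,0]-np.r_[o['tool_pos'][:2],0]; print(R.T@d/.02)
E
```

```text
time_s: 13.78
tool_pos: [0.4478, 0.2511, 0.2259]
tool_rot: [180.0, 0.0, 140.2]
force: [-0.5, -0.3, -1.3]
grip_width: 0.0349
grasp_force: 25.0
time_s: 14.53
tool_pos: [0.4474, 0.2508, 0.2759]
tool_rot: [-179.9, -0.0, 140.2]
force: [-0.1, 0.1, -1.6]
grip_width: 0.0346
grasp_force: 25.0
[0.44738221 0.25079798 0.27594808] [ 28.30886598   5.19344697 -63.11797458  97.42806307   4.686428
  80.31139153  14.71347205]
top0 1032 (0.4431834816932678, -0.1941419392824173) 0.09873086214065552 0.009672202320546663 [[ 0.34650387 -0.28197135  0.00242712]
 [ 0.53830928 -0.10539505  0.01737632]]
w1 14225 (0.446369469165802, -0.19138501584529877) 0.09970573335886002 0.009481231246908195 [[ 0.38367816 -0.28477971  0.00673879]
 [ 0.5409649  -0.09475436  0.01143062]]
w2 7539 (0.46373966336250305, -0.14824679493904114) 0.08720547705888748 0.009451644013556526 [[ 0.38909428 -0.22209362  0.00413279]
 [ 0.54014078 -0.09306903  0.01136372]]
w0 19513 (0.4447733759880066, -0.19019019603729248) 0.09922914952039719 0.009516511062075628 [[ 0.35042972 -0.28383556  0.0072673 ]
 [ 0.54029781 -0.09598001  0.01144959]]
[-1.40927927e+01 -1.72708050e+01  9.99706026e-03]
```

The lid is held (width 35 mm, 25 N) and lifted. The trivet centre from the wrist views is (0.4455,−0.1905), radius 0.099 and height 0.0095. Carrying it over.

```bash
python3 -m jog '[[0,-0.29,-0.35,0,0],[0,-0.29,-0.35,0,0],[0,-0.58,-0.71,0,0],[0,-0.58,-0.71,0,0],[0,-0.58,-0.71,0,0],[0,-0.58,-0.71,0,0],[0,-0.58,-0.71,0,0],[0,-0.58,-0.71,0,0],[0,-0.58,-0.71,0,0]]'
python3 -m jog '[[0,-0.58,-0.71,0,0],[0,-0.58,-0.71,0,0],[0,-0.58,-0.71,0,0],[0,-0.58,-0.71,0,0],[0,-0.58,-0.71,0,0],[0,-0.58,-0.71,0,0],[0,-0.58,-0.71,0,0],[0,-0.58,-0.71,0,0]]'
python3 -m jog '[[0,-0.58,-0.71,0,0],[0,-0.58,-0.71,0,0],[0,-0.58,-0.71,0,0],[0,-0.58,-0.71,0,0],[0,-0.58,-0.71,0,0],[0,-0.58,-0.71,0,0],[0,-0.58,-0.71,0,0],[0,-0.29,-0.35,0,0],[0,-0.29,-0.35,0,0],[0,0,0,0,0],[0,0,0,0,0]]'
python3 - <<'E'
from h import *
o=env.get_obs(); R=Ro.from_euler('xyz',o['tool_rot'],degrees=True).as_matrix(); print(o['tool_pos'],o['qpos'])
d=np.r_[.4455,-.1905,.1166]-o['tool_pos']; print(R.T@d/.02)
snap('scene','s1')
E
```

```text
time_s: 15.33
tool_pos: [0.446, 0.1036, 0.2761]
tool_rot: [-180.0, -0.0, 140.2]
force: [-0.2, 0.7, -1.0]
grip_width: 0.0348
grasp_force: 25.0
time_s: 16.0
tool_pos: [0.4447, -0.0429, 0.276]
tool_rot: [-180.0, -0.0, 140.2]
force: [1.0, -0.1, -1.5]
grip_width: 0.0349
grasp_force: 25.0
time_s: 16.92
tool_pos: [0.4439, -0.1881, 0.2763]
tool_rot: [180.0, -0.1, 140.2]
force: [-0.4, 0.3, -0.8]
grip_width: 0.0348
grasp_force: 25.0
[ 0.44387982 -0.18807873  0.27627269] [ 52.86115132  -2.16076513 -31.86694528 101.85058916  -1.20106347
  80.02949464  71.45824617]
[-0.14722267 -0.04492551  7.98347962]
```

View pics/s1.png

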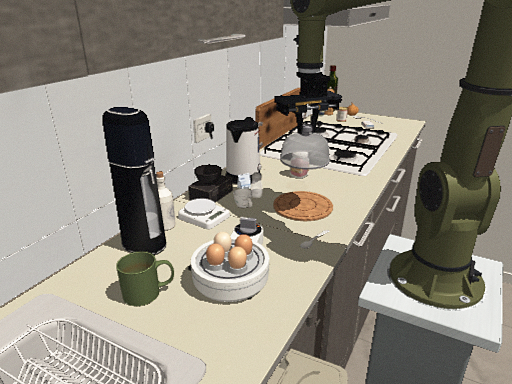

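The picture shows the lid level above the trivet at (305,150) and all four eggs standing in their cups at about (228,250). Lowering it in steps.

```bash
python3 -m jog '[[0,-0.15,-0.04,0.5,0],[0,0,0,0.9,0],[0,0,0,0.9,0],[0,0,0,0.9,0],[0,0,0,0.9,0],[0,0,0,0.9,0],[0,0,0,0.9,0],[0,0,0,0.9,0],[0,0,0,0.5,0],[0,0,0,0.2,0],[0,0,0,0,0],[0,0,0,0,0]]'
python3 -m jog '[[0,0,0,0.1,0],[0,0,0,0.1,0],[0,0,0,0.05,0],[0,0,0,0.05,0],[0,0,0,0,0]]'
```

```text
time_s: 17.97
tool_pos: [0.4461, -0.1912, 0.1271]
tool_rot: [180.0, 0.0, 140.3]
force: [-0.4, 0.1, -0.8]
grip_width: 0.0346
grasp_force: 25.0
time_s: 18.38
tool_pos: [0.4456, -0.1913, 0.1205]
tool_rot: [-180.0, 0.0, 140.2]
force: [-0.4, 0.5, -2.0]
grip_width: 0.0347
grasp_force: 25.0
```

```bash
python3 -m jog '[[0,0,0,0.05,0],[0,0,0,0.05,0],[0,0,0,0,0]]'
python3 -m jog '[[0,0,0,0.05,0],[0,0,0,0,0]]'
python3 -m jog '[[0,0,0,0.05,0],[0,0,0,0,0]]'
```

```text
time_s: 18.63
tool_pos: [0.4455, -0.1912, 0.1184]
tool_rot: [-180.0, -0.0, 140.2]
force: [0.1, -0.4, -2.0]
grip_width: 0.0346
grasp_force: 25.0
time_s: 18.8
tool_pos: [0.4455, -0.1913, 0.1174]
tool_rot: [-180.0, -0.0, 140.2]
force: [-0.8, -0.5, -1.6]
grip_width: 0.0349
grasp_force: 25.0
time_s: 18.97
tool_pos: [0.4458, -0.1912, 0.1166]
tool_rot: [180.0, 0.0, 140.2]
force: [-0.1, 1.2, -0.1]
grip_width: 0.0348
grasp_force: 25.0
```

```bash
python3 -m jog '[[0,0,0,0.03,0],[0,0,0,0,0],[0,0,0,0,0]]'
```

```text
time_s: 19.22
tool_pos: [0.4459, -0.1913, 0.1163]
tool_rot: [180.0, 0.0, 140.2]
force: [-0.7, -0.2, 2.4]
grip_width: 0.0347
grasp_force: 25.0
```

Contact is made (force change of about +4 N). Releasing and rising.

```bash
python3 -m jog '[[0.5,0,0,0,0],[0.7,0,0,0,0],[1,0,0,0,0],[1,0,0,0,0],[1,0,0,0,0],[1,0,0,0,0],[1,0,0,0,0],[1,0,0,-0.3,0],[1,0,0,-0.6,0],[1,0,0,-1,0],[1,0,0,-1,0],[1,0,0,-1,0]]'
python3 -m jog '[[1,0,0,-1,0],[1,0,0,-1,0],[1,0,0,-1,0],[1,0,0,-1,0],[1,0,0,-1,0],[1,0,0,0,0],[1,0,0,0,0],[1,0,0,0,0]]'
python3 - <<'E'
from h import *
snap('scene','s2'); a=snap('wrist','w7')
s=cv2.imread('pics/s2.png'); w=cv2.imread('pics/w7.png')
cv2.imwrite('pics/fin.png',np.hstack([cv2.resize(s[110:310,180:360],(400,444)),cv2.resize(w,(400,300))[:, :] if 0 else np.vstack([cv2.resize(w,(400,300)),np.zeros((144,400,3),np.uint8)])]))
d=np.load('pics/w7.npz');z=d['range_z'];v,u=np.nonzero(z>0);Z=z[v,u];P=np.linalg.inv(d['mtx'])@np.c_[u*Z,v*Z,Z].T
T=np.eye(4);T[:3,:3]=Ro.from_euler('xyz',d['tr'],degrees=True).as_matrix();T[:3,3]=d['tp'];T=T@d['T_tool_cam']
W=(T[:3,:3]@P).T+T[:3,3]; Q=W[(np.hypot(W[:,0]-.446,W[:,1]+.191)<.03)&(W[:,2]>.113)&(W[:,2]<.14)]
print(Q.min(0),Q.max(0),np.median(Q,0))
E
```

```text
time_s: 20.22
tool_pos: [0.4458, -0.1912, 0.1959]
tool_rot: [180.0, 0.0, 140.2]
force: [0.3, 0.5, 0.3]
grip_width: 0.0865
grasp_force: 0.0
time_s: 20.88
tool_pos: [0.4454, -0.1911, 0.2941]
tool_rot: [-180.0, 0.0, 140.2]
force: [0.5, -0.2, -0.9]
grip_width: 0.0865
grasp_force: 0.0
[ 0.42807228 -0.2079572   0.11302298] [ 0.46358877 -0.17323161  0.12567526] [ 0.4442398  -0.18965652  0.12278591]
```

View pics/fin.png

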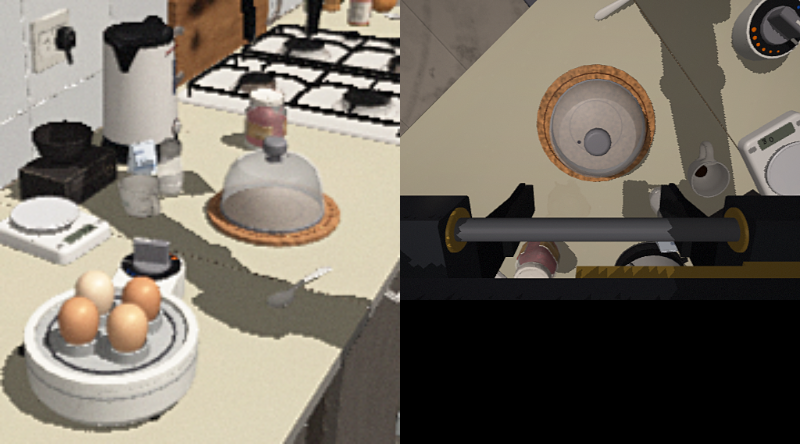

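The lid stands upright and centred on the cork, with the knob at (0.446,−0.191) and its top at 0.123. The eggs are upright and the gripper is clear. Handing in.

```bash
python3 -c "
from cell import env
print(env.sign_off())"
```

```text
the job is handed in; nothing more can be done
None
```

I turned the dial to the off mark with the lid still on, then set the lid knob up and centred on the trivet with all four eggs standing, and handed the job in at about 21 s; no verdict came back.

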